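# Call the technician and point out the cast and its flask half

### The arm

A 7-joint arm with a two-finger parallel gripper is mounted at the origin on a cart in front of the work surface, level with it; the furniture and walls round the work are solid. World frame = base frame: x ahead of the robot, y to its left, z up, the work surface at z = 0. Lengths are in m, angles in rad, forces in N, time in s.
With the tool pointing down it reaches from about 0.4 to 0.85 m from the base axis. Payload 10.4 kg.
Tool frame: the origin (TCP) lies between the finger pads, 19 mm behind the fingertips; this is the grasp point; z points along the fingers, y is the line along which they close (so a half turn about z gives the same grasp; the last joint's range is limited). The gripper opens to 87 mm and grips with 3 to 60 N. Pads are 19 mm wide; open, the fingers measure 117 mm over their backs; the gripper's body (75 mm by 190 mm) begins 51 mm behind the grasp point.
Start: joints at [-1.285, 0.332, -0.065, 1.46, 0.022, 1.35, -0.088], TCP at [0.19, 0.595, 0.241] pointing down, gripper open.
Joint ranges: [-2.6, 2.6], [-0.5, 2.12], [-1.47, 1.34], [0.16, 2.42], [-1.27, 4.41], [0.06, 2.06], [-2.6, 2.6]. Speed limits (rad/s): [2.22, 2.22, 2.79, 2.79, 3.14, 3.14, 3.14].

### API

Orientations are given as a unit quaternion [x, y, z, w].
In Python, from bench import r gives the robot as it stands.
- The arm moves only by the tool jog_arm, called after ">>>" as name(argument=value, ...), one argument or row to a line, values as JSON. Schema: {"type":"object","properties":{"motion":{"type":"object","properties":{"offsets":{"type":"array","items":{"type":"array","items":{"type":"number"},"minItems":5,"maxItems":5},"minItems":1,"maxItems":12}},"additionalProperties":false,"required":["offsets"]},"clamp_n":{"type":"number"},"only":{"type":"string"},"quiet":{"type":"boolean"},"lines":{"type":"string"}},"required":["motion"],"additionalProperties":false}. motion is an object whose key "offsets" holds a list of rows, 1 to 12 of them, each of 5 numbers: dx, dy, dz in parts of the range, where 1.0 means 1 m, then a turn about the tool's z in normalised numbers (1 is pi rad), then the finger opening in m; each row is the pose to reach, as a shift and turn from the pose commanded when the call began, along the tool's axes at that moment; what a row does not reach only later rows make up. A row lasts 1/10 s, in which the tool goes at most 0.05 m and 0.15 rad, less where a joint would pass 70% of its speed; a pose out of reach is approached as far as the arm can. The fingers move at their own pace and stop on an object; clamp_n is the grip in N (left out, the last holds). Time passes only in rows, so rows that do not move let the fingers close. The tool returns the time, the measured TCP pose, the force, the opening and the grip force at its end. only (a regular expression) keeps the lines of the reply that match it, lines (a string "A,B") keeps lines A to B, and quiet returns only ok. Shift and turn numbers lie between -1 and 1, and a call with a number outside is refused. Input that does not fit is refused with a message, and nothing moves.
- r.read_state(): the state, without advancing time (a new reading comes with each control period).
- r.camera(name): name is "scene" or "side" or "wrist"; returns a dict with "img" (384x512x3 uint8, red, green, blue), "fx", "fy", "cx", "cy" (pixels), "k1" (the pictures are not rectified: a ray, as slopes to the right and down, at radius r is drawn at 1 + k1 r^2 times it, then the intrinsics apply), "pose" (4x4, takes a point from camera to world coordinates). Camera axes: x right, y down, z forward; pixel columns grow to the right and rows downward; lengths in m; the calibration is good to about 2 mm. A picture is of the moment at which its call begins. There is no depth.
- r.close_job(): hands the job in; it is judged then, once.
The state is a dict: "time": time; "joint_positions": joint angles; "joint_vel": joint speeds; "joint_torque": joint torques, N m; "ee_pos": TCP position; "eef_rot": TCP orientation; "ft_force": force on the tool from outside, world axes, zero at the start; "torque": the same for the moment, N m; "width": finger opening in m; "grip_force": force on a finger pad.
Only numpy, scipy, OpenCV 4.12 (cv2) and the standard library are available. Lean on these libraries where they do the work, as an engineer would, in place of code of your own. Each camera call takes 0.05 s, during which the arm holds its last target. There are 200 camera calls.

### The job

Press the bench call button down with your fingertips and let it go. Then show the waiting technician which cast goes into which flask: with the fingers straight down, point from just above (fingertips within about 5 cm) at the middle of the dental cast that stands in the case pan, stay there for two seconds, then in the same way point at the middle of the open, empty flask half, and finish while still pointing there. Touch nothing but the button, move nothing, and travel well above everything so that you come down over no other cast or flask part.

Things in the scene. Friction and masses are not known exactly. Their poses are not given: they have to be found in the camera images.
- call_button (a joint): plunger of the call button, 36 mm across, grey, standing up from a pale housing fixed on the bench, near the front edge on the left or the right: 0 m when up, 0.006 m fully down. A spring returns it; fully down takes about 5 N. Pressing to 0.0045 m or more rings.
- call_button_base: pale round housing of the call button, 52 mm across, 12 mm high, fixed on the bench. Origin at the centre of its underside, z up.
- call_button_top (a point): centre of the top face of the button's plunger (moves with it), 22 mm over the bench when up; it is pressed straight down.
- case_pan: low open grey rectangular tray, 110 x 130 mm, 30 mm high, 4 mm walls and floor, near the front edge on the side where the button is not. Origin at the centre of its underside, z up.
- pan_cast: dental cast (plaster model of a jaw, horseshoe of teeth), 66 x 68 mm, 29 mm high, standing teeth up in the case pan; the first thing to point at. Origin at the centre of its underside, z up.
- pan_cast_top (a point): middle of the cast in the pan, at the height of its tooth tips (29 mm over its underside, 33 mm over the bench).
- bench_cast_a: dental cast of the same kind, 61 x 65 x 29 mm, standing directly on the bench at the left; not to be pointed at. Origin at the centre of its underside, z up.
- bench_cast_a_top (a point): middle of bench_cast_a at the height of its tooth tips, 29 mm over the bench.
- bench_cast_b: dental cast, 68 x 66 x 29 mm, standing directly on the bench at the right; not to be pointed at. Origin at the centre of its underside, z up.
- bench_cast_b_top (a point): middle of bench_cast_b at the height of its tooth tips, 29 mm over the bench.
- empty_half: metal flask half, an open empty trough 142 x 158 mm, walls 34 mm high (37 mm with its lugs), floor about 10 mm thick; the second thing to point at. It, filled_half and half_lid stand in a row across the bench in any order. Origin at the centre of its underside, z up.
- empty_half_top (a point): middle of the empty flask half at the height of its rim, 34 mm over the bench.
- filled_half: metal flask half filled with set plaster with strips of wax on it, 132 x 152 mm, 48 mm high; not to be pointed at. Origin at the centre of its underside, z up.
- filled_half_top (a point): middle of the filled flask half, 34 mm over the bench (the filling rises to 48 mm).
- half_lid: metal flask half lying hollow side down, closed on top, 122 x 146 x 34 mm; not to be pointed at. Origin at the centre of its underside, z up.
- half_lid_top (a point): middle of the top face of half_lid, 34 mm over the bench.
- dropper: bystander: small bottle, 40 mm across, 62 mm high, at the back right. Origin at the centre of its underside, z up.
- small_pot: bystander: small lidded pot, 41 mm across, 44 mm high, at the back right. Origin at the centre of its underside, z up.
- wax_bar: bystander: wax stick, 83 mm long, 9 mm thick, at the back. Origin at the centre of its underside, z up.
- tape: bystander: roll of tape lying flat, 104 mm across, 25 mm high, at the back left. Origin at the centre of its underside, z up.

How it is judged:
By the outcome, as a careful person would: the job done as asked, in the order asked, and still so for the second after the job is handed in, with the robot touching nothing.
It also fails if it takes over 58 s, if anything falls off the work surface, if the arm or the gripper's body presses on something with over 40 N, if the wrist force passes 120 N, or if a joint passes its speed limit or range.

## Working session

There is one attempt and no reset: what is moved stays moved. The work goes in short steps, Python scripts to look and compute and a tool call to move; the robot and the scene stay as the last step left them, time stands still between calls to the robot, and variables do not carry over. Pictures are saved under pics/ and viewed, at most 10 in all, crops included, and the job is handed in when it is done.

```bash
ls; mkdir -p pics; python3 - <<'E'
from bench import r
import cv2,numpy as np
s=r.read_state();print(s)
for n in("scene","side"):
    c=r.camera(n);cv2.imwrite(f"pics/{n}0.png",c["img"][:,:,::-1]);np.save(f"pics/{n}0.npy",c,allow_pickle=True)
    print(n,{k:c[k] for k in("fx","fy","cx","cy","k1")},c["pose"].round(3) if hasattr(c["pose"],"round") else c["pose"])
E
```

```text
bench.py
pics
{'time': 0.0, 'joint_positions': array([-1.28461426,  0.33288688, -0.06474084,  1.46094427,  0.02161777,
        1.34990602, -0.08852121]), 'joint_vel': array([-0.00028678, -0.00248929,  0.00217684, -0.00055385,  0.00029778,
        0.00086273,  0.00177714]), 'joint_torque': array([ 1.50756728e-04, -6.23243666e+01,  2.48160877e-02, -3.89912724e+01,
       -6.13201456e-02,  3.95428156e-02,  1.40492457e-04]), 'ee_pos': array([0.1898126 , 0.59509591, 0.24044326]), 'eef_rot': array([ 1.53757441e-01,  9.88108357e-01, -7.19980294e-04, -7.59287293e-05]), 'ft_force': array([-0.37531431, -0.52592519, -0.36472276]), 'torque': array([0.05438506, 0.01188193, 0.05717227]), 'grip_force': 0.0, 'width': 0.08694001875060137}
scene {'fx': 429.8901474563009, 'fy': 429.8901474563009, 'cx': 254.205052355345, 'cy': 186.0542504866847, 'k1': -0.06637027289569235} [[-0.945  0.271 -0.182  0.789]
 [ 0.326  0.754 -0.57   0.814]
 [-0.017 -0.598 -0.801  1.226]
 [ 0.     0.     0.     1.   ]]
side {'fx': 348.36732667925776, 'fy': 348.36732667925776, 'cx': 259.08372183770524, 'cy': 189.5683580875341, 'k1': -0.00914468096899698} [[ 0.972 -0.137  0.192  0.319]
 [-0.235 -0.484  0.843 -1.029]
 [-0.023 -0.864 -0.502  0.671]
 [ 0.     0.     0.     1.   ]]
```

View pics/scene0.png

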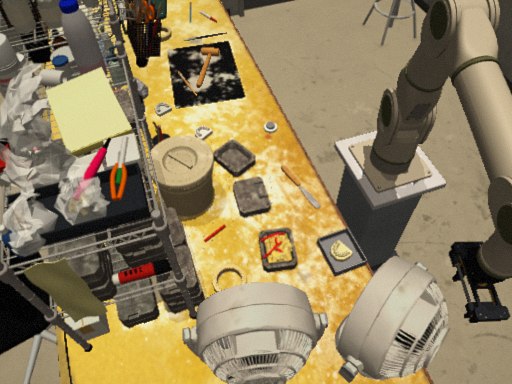

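View pics/side0.png

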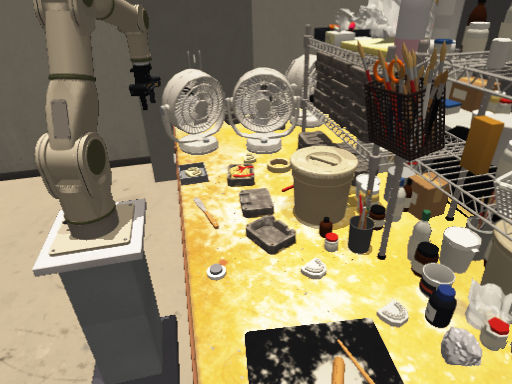

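The scene view shows the button at about (270,127), the pan with its cast at (342,250), and the row: open empty half (235,157), lid (252,196), filled half (278,249). In the side view these are at (217,271), (193,173), (271,234), (257,203) and (240,174). Two fans stand at the left, close to the pan.

```bash
cat > h.py <<'E'
import numpy as np,cv2
def ray(c,p):
    K=np.array([[c["fx"],0,c["cx"]],[0,c["fy"],c["cy"]],[0,0,1]])
    u=cv2.undistortPoints(np.array([[p]],float),K,np.array([c["k1"],0,0,0,0]))[0,0]
    P=np.array(c["pose"]);d=P[:3,:3]@[u[0],u[1],1];return P[:3,3],d/np.linalg.norm(d)
def onz(c,p,z):
    o,d=ray(c,p);return o+d*(z-o[2])/d[2]
def tri(c1,p1,c2,p2):
    a,d=ray(c1,p1);b,e=ray(c2,p2)
    t=np.linalg.lstsq(np.c_[d,-e],b-a,rcond=None)[0]
    x,y=a+t[0]*d,b+t[1]*e;return (x+y)/2,np.linalg.norm(x-y)
E
python3 - <<'E'
from h import *
A=np.load("pics/scene0.npy",allow_pickle=True).item();B=np.load("pics/side0.npy",allow_pickle=True).item()
for n,p,q in[("button",(270,126),(217,269)),("pan cast",(342,250),(193,172)),("empty",(235,157),(271,234)),("lid",(252,196),(257,203)),("filled",(278,249),(240,174)),("castb",(204,132),(313,268)),("crock",(182,157),(325,160)),("fan right edge top",(436,290),(194,70))]:
    x,e=tri(A,p,B,q);print(n,x.round(3),round(e,3),onz(A,p,.025)[:2].round(3),onz(B,q,.025)[:2].round(3))
a=cv2.resize(A["img"][100:280,180:400],None,fx=3.6,fy=3.3,interpolation=cv2.INTER_CUBIC)[:,:,::-1]
cv2.imwrite("pics/crop.png",a[:600,:800])
E
```

```text
button [ 0.359 -0.308  0.012] 0.002 [ 0.362 -0.296] [ 0.359 -0.323]
pan cast [0.337 0.286 0.017] 0.005 [0.338 0.29 ] [0.339 0.268]
empty [ 0.539 -0.2    0.014] 0.005 [ 0.538 -0.19 ] [ 0.538 -0.214]
lid [ 0.537 -0.012  0.013] 0.008 [ 0.536 -0.003] [ 0.537 -0.032]
filled [0.524 0.214 0.016] 0.0 [0.526 0.218] [0.521 0.197]
castb [ 0.612 -0.369  0.009] 0.003 [ 0.613 -0.353] [ 0.606 -0.385]
crock [ 0.737 -0.108  0.196] 0.012 [ 0.723 -0.258] [0.897 0.224]
fan right edge top [0.372 0.597 0.38 ] 0.08 [0.133 0.507] [0.503 2.359]
```

View pics/crop.png

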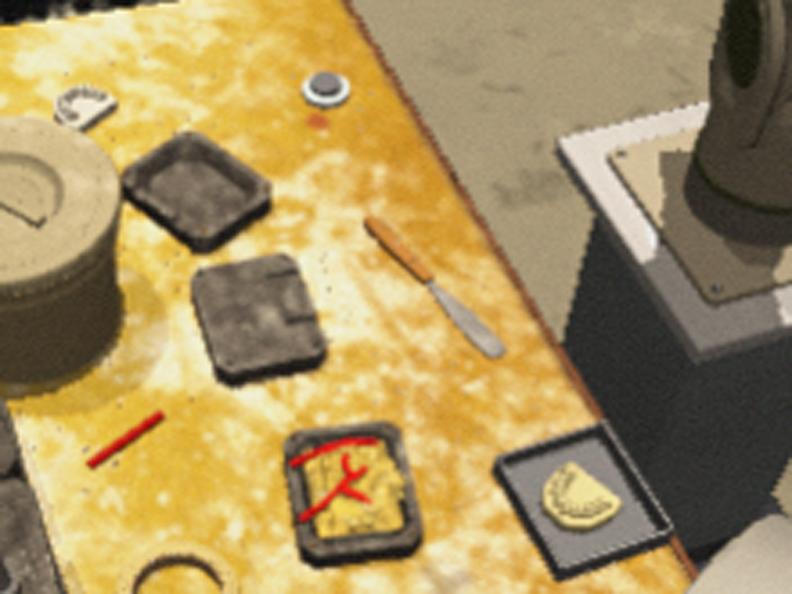

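The crop confirms the hollow half is at the button end of the row, and the cast in the pan is yellowish. Next I check the clearance to the fans.

```bash
python3 - <<'E'
from h import *
B=np.load("pics/side0.npy",allow_pickle=True).item()
A=np.load("pics/scene0.npy",allow_pickle=True).item()
for p in[(178,150),(200,151),(222,148)]: print("fan base",onz(B,p,0).round(3))
for p in[(165,105),(195,70),(226,100)]: # at depth plane y of fan
    o,d=ray(B,p); print("fan ray at y=.6",(o+d*(.6-o[1])/d[1]).round(3),"y=.5",(o+d*(.5-o[1])/d[1]).round(3))
for p in[(319,237),(354,226),(368,262),(336,274),]: print("pan corner",onz(A,p,.03).round(3))
from scipy.spatial.transform import Rotation as R
from bench import r
s=r.read_state();print(R.from_quat(s["eef_rot"]).as_matrix().round(3))
E
```

```text
fan base [0.287 0.575 0.   ]
fan base [0.389 0.532 0.   ]
fan base [ 0.496  0.538 -0.   ]
fan ray at y=.6 [0.259 0.6   0.216] y=.5 [0.263 0.5   0.244]
fan ray at y=.6 [0.412 0.6   0.36 ] y=.5 [0.406 0.5   0.379]
fan ray at y=.6 [0.541 0.6   0.214] y=.5 [0.527 0.5   0.242]
pan corner [0.388 0.225 0.03 ]
pan corner [0.265 0.226 0.03 ]
pan corner [0.283 0.357 0.03 ]
pan corner [0.392 0.359 0.03 ]
[[-0.953  0.304 -0.   ]
 [ 0.304  0.953 -0.001]
 [-0.    -0.001 -1.   ]]
```

>>> jog_arm(
  motion={"offsets": [[-0.02, -0.04, -0.02, 0, 0], [-0.04, -0.08, -0.04, 0, 0], [-0.065, -0.11, -0.06, 0, 0], [-0.065, -0.14, -0.06, 0, 0], [-0.1, -0.165, -0.06, 0, 0], [-0.14, -0.19, -0.06, 0, 0], [-0.18, -0.215, -0.06, 0, 0], [-0.22, -0.24, -0.06, 0, 0], [-0.22, -0.24, -0.06, 0, 0], [-0.22, -0.24, -0.06, 0, 0]]},
  clamp_n=10,
)

```text
time: 1.1
ee_pos: [0.3269, 0.2994, 0.3012]
eef_rot: [0.155, 0.988, 0.0, -0.0]
ft_force: [-1.5, 1.5, -1.0]
width: 0.0152
grip_force: 0.0
```

```bash
python3 - <<'E'
from bench import r
import cv2,numpy as np
c=r.camera("wrist");cv2.imwrite("pics/w1.png",c["img"][:,:,::-1]);np.save("pics/w1.npy",c,allow_pickle=True);print(c["pose"].round(3))
E
```

```text
[[ 0.306  0.92   0.244  0.262]
 [ 0.952 -0.296 -0.077  0.321]
 [ 0.002  0.255 -0.967  0.445]
 [ 0.     0.     0.     1.   ]]
```

View pics/w1.png

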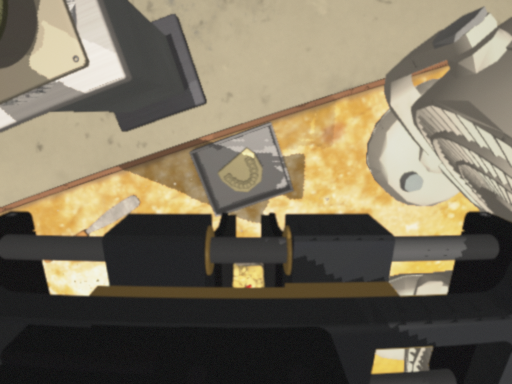

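The wrist view shows the pan centred at about (240,167) with the cast at (240,170), the fan well to the right, and the fingers nearly closed. I measure the cast by masks in this picture and the scene view.

```bash
python3 - <<'E'
from h import *
W=np.load("pics/w1.npy",allow_pickle=True).item();A=np.load("pics/scene0.npy",allow_pickle=True).item()
cs=[]
for n,c,(x0,y0,x1,y1) in[("w",W,(205,140,275,205)),("s",A,(328,238,358,266))]:
    hsv=cv2.cvtColor(c["img"],cv2.COLOR_RGB2HSV)
    m=(hsv[...,1]>50)&(hsv[...,2]>70)&(hsv[...,0]>12)&(hsv[...,0]<40);M=np.zeros(m.shape,np.uint8);M[y0:y1,x0:x1]=m[y0:y1,x0:x1]
    M=cv2.morphologyEx(M,cv2.MORPH_CLOSE,np.ones((3,3)))
    k=max(cv2.findContours(M,0,2)[0],key=cv2.contourArea)
    P=np.array([onz(c,p[0],.02)[:2] for p in k],np.float32)
    rc=cv2.minAreaRect(P);print(n,cv2.contourArea(k),cv2.boundingRect(k),"rect",np.round(rc[0],3),np.round(rc[1],3),round(rc[2]),P.min(0),P.max(0))
    mo=cv2.moments(k);cs.append((mo["m10"]/mo["m00"],mo["m01"]/mo["m00"]))
x,e=tri(W,cs[0],A,cs[1]);print(cs,x.round(4),round(e,4))
E
```

```text
w 1240.0 (218, 148, 45, 44) rect [0.344 0.287] [0.055 0.066] 23 [0.30848074 0.24949488] [0.3744265  0.31742674]
s 304.5 (330, 240, 23, 22) rect [0.346 0.288] [0.061 0.068] 22 [0.30788007 0.24929896] [0.37608984 0.321135  ]
[(242.00685483870967, 171.50591397849462), (340.07991242474, 251.03776683087028)] [0.3421 0.2864 0.0161] 0.0011
```

The cast centre is about (0.343, 0.286). Both views agree, and the triangulated height (16 mm, mid-body) fits. Now to the button, high above the row.

Units first: turns go in shares of pi rad. So 0.8 rad / 3.1416 = 0.2546.

>>> jog_arm(
  motion={"offsets": [[-0.03, -0.03, 0, 0.0318, 0], [-0.06, -0.06, 0, 0.0637, 0], [-0.09, -0.09, 0, 0.0955, 0], [-0.12, -0.12, 0, 0.1273, 0], [-0.15, -0.15, 0, 0.1592, 0], [-0.18, -0.18, 0, 0.191, 0], [-0.21, -0.21, 0, 0.2228, 0], [-0.24, -0.24, 0, 0.2546, 0], [-0.24, -0.24, 0, 0.2546, 0]]},
)

```text
time: 2.05
ee_pos: [0.4837, -0.0054, 0.3012]
eef_rot: [0.53, 0.848, -0.001, 0.001]
ft_force: [-0.1, 0.7, -1.5]
width: 0.0003
grip_force: 0.0
```

```bash
python3 - <<'E'
from bench import r
from scipy.spatial.transform import Rotation as R
import numpy as np
s=r.read_state();print(s["joint_positions"].round(2));print((R.from_quat(s["eef_rot"]).as_matrix().T@(np.array([.36,-.28,.3])-s["ee_pos"])).round(3))
E
```

```text
[-0.65 -0.04  0.56  1.75  0.02  1.42  0.36]
[-0.193 -0.231  0.002]
```

Converted, 0.6 rad / 3.1416 = 0.191.

>>> jog_arm(
  motion={"offsets": [[-0.025, -0.03, 0, 0.0255, 0], [-0.05, -0.06, 0, 0.0509, 0], [-0.08, -0.09, 0, 0.0764, 0], [-0.1, -0.12, 0, 0.1019, 0], [-0.13, -0.15, 0, 0.1273, 0], [-0.15, -0.18, 0, 0.1528, 0], [-0.175, -0.21, 0, 0.1783, 0], [-0.193, -0.231, 0, 0.191, 0], [-0.193, -0.231, 0, 0.191, 0], [-0.193, -0.231, 0, 0.191, 0]]},
)

```text
time: 3.05
ee_pos: [0.3624, -0.2761, 0.3012]
eef_rot: [0.753, 0.658, 0.0, -0.0]
ft_force: [0.9, 0.3, 0.4]
width: 0.0004
grip_force: 0.0
```

```bash
python3 - <<'E'
from bench import r
import cv2,numpy as np
c=r.camera("wrist");cv2.imwrite("pics/w2.png",c["img"][:,:,::-1]);np.save("pics/w2.npy",c,allow_pickle=True)
print(r.read_state()["joint_positions"].round(2))
E
```

```text
[-0.38 -0.18  0.84  1.82  0.14  1.44  0.3 ]
```

View pics/w2.png

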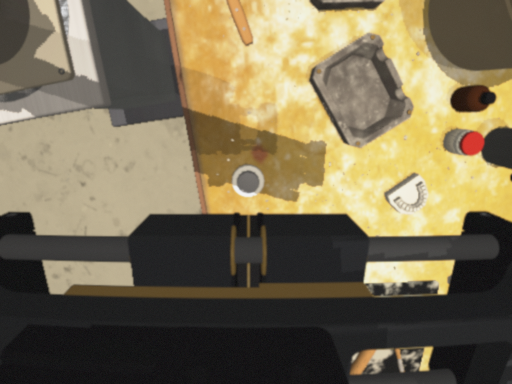

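The wrist view shows the button at (248,181), the open empty half at (362,90) and bench cast b at (407,193). I measure the first two against the scene and side pictures.

```bash
python3 - <<'E'
from h import *
from bench import r
from scipy.spatial.transform import Rotation as R
W=np.load("pics/w2.npy",allow_pickle=True).item();A=np.load("pics/scene0.npy",allow_pickle=True).item()
B=np.load("pics/side0.npy",allow_pickle=True).item()
def blob(c,box,test,z):
    x0,y0,x1,y1=box;h=cv2.cvtColor(c["img"],cv2.COLOR_RGB2HSV).astype(int)
    M=np.zeros(h.shape[:2],np.uint8);M[y0:y1,x0:x1]=test(h)[y0:y1,x0:x1]
    k=max(cv2.findContours(M,0,2)[0],key=cv2.contourArea);k=cv2.convexHull(k)
    P=np.array([onz(c,p[0],z)[:2] for p in k],np.float32);rc=cv2.minAreaRect(P)
    mo=cv2.moments(k);ce=(mo["m10"]/mo["m00"],mo["m01"]/mo["m00"])
    print(np.round(ce,1),cv2.boundingRect(k),"rect",np.round(rc[0],4),np.round(rc[1],3));return ce
low=lambda h:h[...,1]<70
gr=lambda h:(h[...,1]<70)&(h[...,2]<150)
w=blob(W,(225,155,272,208),low,.012);s=blob(A,(260,118,280,136),low,.012);b=blob(B,(203,258,232,284),low,.012)
print("base",*[np.round(v,4) for v in tri(W,w,A,s)],*[np.round(v,4) for v in tri(W,w,B,b)])
w=blob(W,(230,162,266,200),gr,.022);s=blob(A,(263,118,277,133),gr,.022)
print("plunger",*[np.round(v,4) for v in tri(W,w,A,s)])
w=blob(W,(300,25,420,155),lambda h:(h[...,1]<75),.02);s=blob(A,(212,137,258,178),lambda h:h[...,1]<75,.02);b=blob(B,(243,214,298,254),lambda h:h[...,1]<75,.02)
print("empty",*[np.round(v,4) for v in tri(W,w,A,s)],*[np.round(v,4) for v in tri(W,w,B,b)])
E
```

```text
[247.6 180.5] (232, 165, 32, 32) rect [ 0.3583 -0.3084] [0.051 0.05 ]
[269.9 126.6] (264, 122, 13, 10) rect [ 0.3584 -0.3053] [0.049 0.047]
[215.8 271.5] (206, 264, 20, 16) rect [ 0.3545 -0.3167] [0.057 0.052]
base [ 0.3579 -0.3088  0.0077] 0.0009 [ 0.3569 -0.3097  0.0044] 0.0026
[247.6 181.1] (237, 170, 22, 23) rect [ 0.3585 -0.3067] [0.035 0.033]
[270.  125.3] (266, 122, 9, 7) rect [ 0.3592 -0.3037] [0.033 0.031]
plunger [ 0.358  -0.3079  0.0159] 0.0011
[357.4  84.5] (300, 25, 113, 122) rect [ 0.5374 -0.1891] [0.15  0.177]
[233.1 158. ] (214, 138, 41, 38) rect [ 0.552  -0.1933] [0.141 0.149]
[266.7 232.8] (243, 214, 52, 40) rect [ 0.5354 -0.1934] [0.203 0.158]
empty [ 0.5416 -0.1876  0.021 ] 0.0104 [ 0.5359 -0.1847  0.0109] 0.0091
```

```bash
python3 - <<'E'
from h import *
from bench import r
from scipy.spatial.transform import Rotation as R
W=np.load("pics/w2.npy",allow_pickle=True).item()
h=cv2.cvtColor(W["img"],cv2.COLOR_RGB2HSV);M=((h[...,1]<75)*255).astype(np.uint8);M[:,:305]=0;M[:30]=0;M[150:]=0;M[:,418:]=0
M=cv2.morphologyEx(M,cv2.MORPH_OPEN,np.ones((9,9)))
k=cv2.convexHull(max(cv2.findContours(M,0,2)[0],key=cv2.contourArea))
for z in(.02,.034):
    rc=cv2.minAreaRect(np.array([onz(W,p[0],z)[:2] for p in k],np.float32));print("empty",np.round(rc[0],4),np.round(rc[1],3))
s=r.read_state();m=R.from_quat(s["eef_rot"]).as_matrix();print(m.round(3))
print((m.T@(np.array([.358,-.308,.07])-s["ee_pos"])).round(4),s["ee_pos"])
E
```

```text
empty [ 0.54   -0.1834] [0.125 0.168]
empty [ 0.5345 -0.1842] [0.12  0.163]
[[ 0.134  0.991 -0.   ]
 [ 0.991 -0.134  0.   ]
 [ 0.    -0.    -1.   ]]
[-3.270e-02 -2.000e-04  2.311e-01] [ 0.36261005 -0.27561153  0.30114201]
```

Button is 33 mm along tool −x. Descend over it to TCP z of about 0.06 (tips about 2 cm above the plunger).

>>> jog_arm(
  motion={"offsets": [[-0.0327, 0, 0, 0, 0], [-0.0327, 0, 0.04, 0, 0], [-0.0327, 0, 0.08, 0, 0], [-0.0327, 0, 0.12, 0, 0], [-0.0327, 0, 0.16, 0, 0], [-0.0327, 0, 0.2, 0, 0], [-0.0327, 0, 0.225, 0, 0], [-0.0327, 0, 0.24, 0, 0], [-0.0327, 0, 0.24, 0, 0], [-0.0327, 0, 0.24, 0, 0]]},
)

```text
time: 4.1
ee_pos: [0.3577, -0.3089, 0.0613]
eef_rot: [0.753, 0.657, -0.0, -0.0]
ft_force: [-0.4, -0.7, 1.6]
width: 0.0003
grip_force: 0.0
```

```bash
python3 - <<'E'
from bench import r
import cv2,numpy as np
B=r.camera("side")["img"][200:320,140:300,::-1];A=r.camera("scene")["img"][70:190,190:350,::-1]
cv2.imwrite("pics/b3.png",cv2.resize(np.hstack([A,B]),None,fx=2.5,fy=4,interpolation=cv2.INTER_CUBIC))
E
```

```text
(no output)
```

View pics/b3.png

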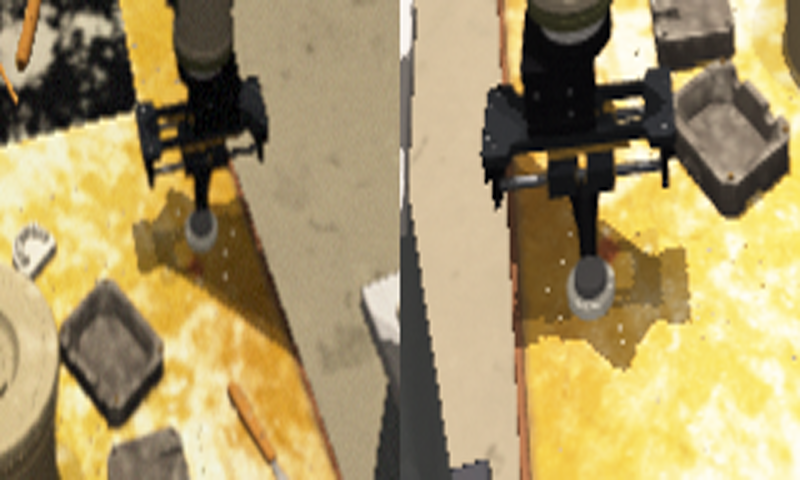

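Both views show the closed fingertips right over the plunger, the gripper clear of the empty half. Now I press slowly, reading the force.

>>> jog_arm(
  motion={"offsets": [[0, 0, 0.01, 0, 0], [0, 0, 0.018, 0, 0], [0, 0, 0.021, 0, 0], [0, 0, 0.024, 0, 0], [0, 0, 0.026, 0, 0], [0, 0, 0.026, 0, 0], [0, 0, 0.026, 0, 0]]},
)

```text
time: 4.9
ee_pos: [0.357, -0.3094, 0.0352]
eef_rot: [0.754, 0.657, 0.0, -0.0]
ft_force: [-0.4, 3.3, 5.6]
width: 0.0005
grip_force: 2.4
```

>>> jog_arm(
  motion={"offsets": [[0, 0, 0.001, 0, 0], [0, 0, 0.001, 0, 0], [0, 0, 0.001, 0, 0]]},
)

```text
time: 5.2
ee_pos: [0.3571, -0.3095, 0.0349]
eef_rot: [0.754, 0.657, 0.001, -0.001]
ft_force: [-6.0, 6.6, 19.8]
width: 0.0008
grip_force: 10.2
```

```bash
python3 - <<'E'
from bench import r
import cv2,numpy as np
B=r.camera("side")["img"][240:300,180:260,::-1]
cv2.imwrite("pics/b4.png",cv2.resize(B,None,fx=5,fy=5,interpolation=cv2.INTER_CUBIC))
E
```

```text
(no output)
```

View pics/b4.png

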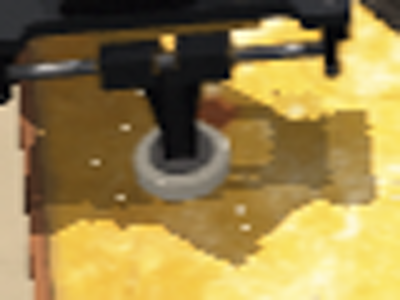

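The plunger is sunk in its housing: 20 N, at the stop. Release straight up.

>>> jog_arm(
  motion={"offsets": [[0, 0, -0.005, 0, 0], [0, 0, -0.02, 0, 0], [0, 0, -0.06, 0, 0], [0, 0, -0.1, 0, 0], [0, 0, -0.14, 0, 0], [0, 0, -0.18, 0, 0], [0, 0, -0.22, 0, 0], [0, 0, -0.25, 0, 0], [0, 0, -0.27, 0, 0], [0, 0, -0.27, 0, 0], [0, 0, -0.27, 0, 0]]},
)

```text
time: 6.35
ee_pos: [0.3569, -0.3099, 0.3039]
eef_rot: [0.754, 0.657, 0.0, 0.0]
ft_force: [-0.3, -0.3, -0.7]
width: 0.0005
grip_force: 0.0
```

```bash
python3 - <<'E'
from bench import r
from h import *
from scipy.spatial.transform import Rotation as R
c=r.camera("wrist");h=cv2.cvtColor(c["img"],cv2.COLOR_RGB2HSV)
M=np.zeros(h.shape[:2],np.uint8);M[90:212,200:300]=((h[...,1]<70)&(h[...,2]<150))[90:212,200:300]
for k in cv2.findContours(M,0,2)[0]:
    a=cv2.contourArea(k)
    if 150<a<2500: print(a,cv2.boundingRect(k))
s=r.read_state();m=R.from_quat(s["eef_rot"]).as_matrix();print(s["ee_pos"],s["ft_force"])
for t in([.48,0,.3],[.343,.287,.3]): print((m.T@(np.array(t)-s["ee_pos"])).round(3))
E
```

```text
406.0 (237, 148, 23, 24)
[ 0.35671259 -0.30974073  0.30333599] [ 0.55493337 -0.30540045 -0.7800956 ]
[0.324 0.079 0.003]
[ 0.589 -0.096  0.004]
```

Converted, -0.6 rad / 3.1416 = -0.191.

>>> jog_arm(
  motion={"offsets": [[0.04, 0.01, 0, -0.0255, 0], [0.08, 0.02, 0, -0.0509, 0], [0.12, 0.03, 0, -0.0764, 0], [0.16, 0.04, 0, -0.1019, 0], [0.2, 0.05, 0, -0.1273, 0], [0.24, 0.06, 0, -0.1528, 0], [0.28, 0.07, 0, -0.1783, 0], [0.324, 0.079, 0, -0.191, 0], [0.324, 0.079, 0, -0.191, 0]]},
)

```text
time: 7.3
ee_pos: [0.4802, 0.0063, 0.3021]
eef_rot: [0.522, 0.853, -0.001, -0.001]
ft_force: [-1.2, 0.2, 0.2]
width: 0.0004
grip_force: 0.0
```

```bash
python3 - <<'E'
from bench import r
from h import *
from scipy.spatial.transform import Rotation as R
s=r.read_state();m=R.from_quat(s["eef_rot"]).as_matrix()
for t in([.343,.287,.3],): print((m.T@(np.array(t)-s["ee_pos"])).round(3))
E
```

```text
[0.312 0.005 0.002]
```

Converted, -0.8 rad / 3.1416 = -0.2546.

>>> jog_arm(
  motion={"offsets": [[0.04, 0, 0, -0.0318, 0], [0.08, 0, 0, -0.0637, 0], [0.12, 0, 0, -0.0955, 0], [0.16, 0, 0, -0.1273, 0], [0.2, 0, 0, -0.1592, 0], [0.24, 0.005, 0, -0.191, 0], [0.28, 0.005, 0, -0.2228, 0], [0.312, 0.005, 0, -0.2546, 0], [0.312, 0.005, 0, -0.2546, 0], [0.312, 0.005, 0, -0.2546, 0]]},
)

```text
time: 8.3
ee_pos: [0.3452, 0.2813, 0.3031]
eef_rot: [0.154, 0.988, -0.001, -0.0]
ft_force: [-0.1, -1.6, -0.7]
width: 0.0004
grip_force: 0.0
```

```bash
python3 - <<'E'
from bench import r
from h import *
from scipy.spatial.transform import Rotation as R
s=r.read_state();m=R.from_quat(s["eef_rot"]).as_matrix()
for t in([.343,.2865,.077],): print((m.T@(np.array(t)-s["ee_pos"])).round(4))
E
```

```text
[0.0036 0.0048 0.2261]
```

>>> jog_arm(
  motion={"offsets": [[0.0036, 0.0048, 0.02, 0, 0], [0.0036, 0.0048, 0.06, 0, 0], [0.0036, 0.0048, 0.1, 0, 0], [0.0036, 0.0048, 0.14, 0, 0], [0.0036, 0.0048, 0.17, 0, 0], [0.0036, 0.0048, 0.2, 0, 0], [0.0036, 0.0048, 0.215, 0, 0], [0.0036, 0.0048, 0.223, 0, 0], [0.0036, 0.0048, 0.223, 0, 0], [0.0036, 0.0048, 0.223, 0, 0]]},
)

```text
time: 9.3
ee_pos: [0.344, 0.2873, 0.0819]
eef_rot: [0.154, 0.988, 0.0, 0.0]
ft_force: [0.0, 0.2, 0.8]
width: 0.0004
grip_force: 0.0
```

```bash
python3 - <<'E'
from bench import r
import cv2,numpy as np
B=r.camera("side")["img"][120:200,150:250,::-1];A=r.camera("scene")["img"][200:280,290:390,::-1]
cv2.imwrite("pics/b5.png",cv2.resize(np.hstack([A,B]),None,fx=4,fy=4,interpolation=cv2.INTER_CUBIC))
E
```

```text
(no output)
```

View pics/b5.png

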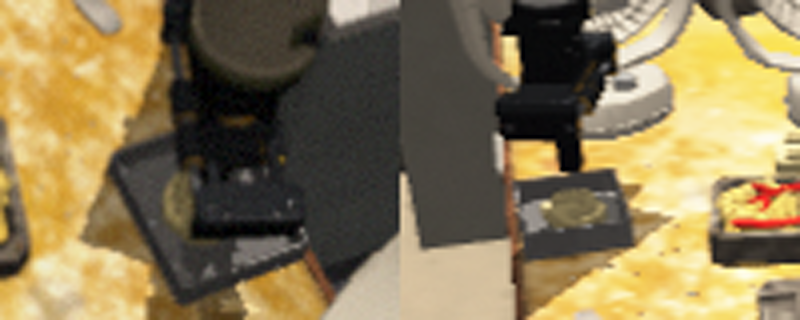

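>>> jog_arm(
  motion={"offsets": [[0, 0, 0, 0, 0], [0, 0, 0, 0, 0], [0, 0, 0, 0, 0], [0, 0, 0, 0, 0], [0, 0, 0, 0, 0], [0, 0, 0, 0, 0], [0, 0, 0, 0, 0], [0, 0, 0, 0, 0], [0, 0, 0, 0, 0], [0, 0, 0, 0, 0], [0, 0, 0, 0, 0], [0, 0, 0, 0, 0]]},
)

```text
time: 10.6
ee_pos: [0.3433, 0.2875, 0.0812]
eef_rot: [0.154, 0.988, 0.0, -0.0]
ft_force: [-0.1, 0.4, -0.2]
width: 0.0004
grip_force: 0.0
```

>>> jog_arm(
  motion={"offsets": [[0, 0, 0, 0, 0], [0, 0, 0, 0, 0], [0, 0, 0, 0, 0], [0, 0, 0, 0, 0], [0, 0, 0, 0, 0], [0, 0, 0, 0, 0], [0, 0, 0, 0, 0], [0, 0, 0, 0, 0], [0, 0, 0, 0, 0], [0, 0, 0, 0, 0], [0, 0, 0, 0, 0], [0, 0, 0, 0, 0]]},
)

```text
time: 11.8
ee_pos: [0.3433, 0.2875, 0.0813]
eef_rot: [0.154, 0.988, 0.0, -0.0]
ft_force: [-0.0, 0.1, -0.3]
width: 0.0004
grip_force: 0.0
```

The fingertips stand just above the cast in the pan, touching nothing, held for 2.5 s. Up, then back over the row at height.

>>> jog_arm(
  motion={"offsets": [[0, 0, -0.03, 0, 0], [0, 0, -0.07, 0, 0], [0, 0, -0.11, 0, 0], [0, 0, -0.15, 0, 0], [0, 0, -0.19, 0, 0], [0, 0, -0.22, 0, 0], [0, 0, -0.22, 0, 0], [0, 0, -0.22, 0, 0]]},
)

```text
time: 12.6
ee_pos: [0.3434, 0.2876, 0.3014]
eef_rot: [0.154, 0.988, 0.0, 0.0]
ft_force: [-0.4, 0.3, -0.1]
width: 0.0005
grip_force: 0.0
```

```bash
python3 - <<'E'
from bench import r
from h import *
from scipy.spatial.transform import Rotation as R
s=r.read_state();m=R.from_quat(s["eef_rot"]).as_matrix()
for t in([.44,0.05,.3],[.51,-.18,.3]): print((m.T@(np.array(t)-s["ee_pos"])).round(3))
E
```

```text
[-0.164 -0.197  0.001]
[-0.301 -0.395  0.001]
```

Converted, 0.56 rad / 3.1416 = 0.1783.

>>> jog_arm(
  motion={"offsets": [[-0.03, -0.033, 0, 0.0223, 0], [-0.06, -0.066, 0, 0.0446, 0], [-0.09, -0.1, 0, 0.0668, 0], [-0.12, -0.133, 0, 0.0891, 0], [-0.15, -0.166, 0, 0.1114, 0], [-0.18, -0.2, 0, 0.1337, 0], [-0.21, -0.233, 0, 0.156, 0], [-0.24, -0.266, 0, 0.1783, 0], [-0.27, -0.3, 0, 0.2005, 0], [-0.3, -0.333, 0, 0.2228, 0], [-0.33, -0.366, 0, 0.2451, 0], [-0.36, -0.4, 0, 0.2674, 0]]},
)

```text
time: 13.8
ee_pos: [0.565, -0.2042, 0.2997]
eef_rot: [0.544, 0.839, -0.0, -0.001]
ft_force: [0.3, 0.3, -0.0]
width: 0.0009
grip_force: 0.0
```

>>> jog_arm(
  motion={"offsets": [[0, 0, 0, 0, 0], [0, 0, 0, 0, 0]]},
)

```text
time: 14.0
ee_pos: [0.5639, -0.2042, 0.2992]
eef_rot: [0.544, 0.839, -0.001, -0.001]
ft_force: [0.2, 1.4, 1.0]
width: 0.0003
grip_force: 0.0
```

```bash
python3 - <<'E'
from bench import r
import cv2,numpy as np
c=r.camera("wrist");cv2.imwrite("pics/w6.png",c["img"][:,:,::-1]);np.save("pics/w6.npy",c,allow_pickle=True)
W=np.load("pics/w2.npy",allow_pickle=True).item()
a=cv2.resize(W["img"][10:170,290:430],(560,600)[::1],interpolation=cv2.INTER_CUBIC)
a=cv2.resize(W["img"][10:160,290:430],None,fx=2.5,fy=2.5);b=cv2.resize(c["img"][30:225,150:360],None,fx=2,fy=2)
o=np.zeros((400,780,3),np.uint8);o[:a.shape[0],:350]=a;o[:390,355:775]=b
cv2.imwrite("pics/e6.png",o[:,:,::-1])
E
```

```text
(no output)
```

View pics/e6.png

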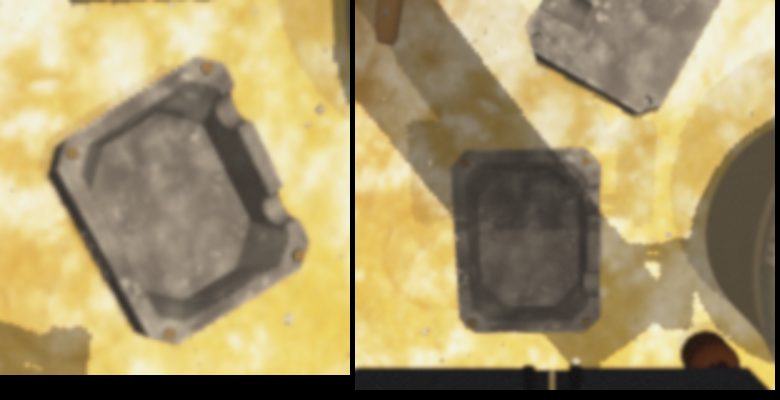

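Left (w2) and right (new view): the whole open half, with four brass studs in its rim corners, which I can triangulate. Right-view centre is about (237,150) in full pixels.

```bash
python3 - <<'E'
from bench import r
from h import *
from scipy.spatial.transform import Rotation as R
W=np.load("pics/w2.npy",allow_pickle=True).item();V=np.load("pics/w6.npy",allow_pickle=True).item()
L=[(206,68),(299,256),(170,334),(72,152)];Q=[(586,160),(592,321),(472,322),(465,160)];X=[]
for p,q in zip(L,Q):
    x,e=tri(W,(290+p[0]/2.5,10+p[1]/2.5),V,(150+(q[0]-355)/2,30+q[1]/2));X.append(x);print(x.round(4),round(e,4))
X=np.array(X);c=X.mean(0);print("centre",c.round(4),np.linalg.norm(np.diff(X,axis=0),axis=1).round(3))
s=r.read_state();m=R.from_quat(s["eef_rot"]).as_matrix();print(s["ee_pos"])
print((m.T@(np.array([c[0],c[1],.085])-s["ee_pos"])).round(4))
E
```

```text
[ 0.5564 -0.1251  0.0347] 0.0005
[ 0.6123 -0.2332  0.0251] 0.0017
[ 0.5276 -0.2684  0.0359] 0.0013
[ 0.4782 -0.1602  0.0351] 0.0013
centre [ 0.5436 -0.1967  0.0327] [0.122 0.092 0.119]
[ 0.56422883 -0.20274485  0.29984393]
[ 0.0137 -0.0159  0.2149]
```

Rim studs at 35 mm (one 25 mm, loosely picked), centre (0.543, −0.197), which agrees with the first estimate. The tall crock is close by along the gripper's long side, so I turn the hand while still high to keep its body clear.

Converted, -1.3 rad / 3.1416 = -0.4138.

>>> jog_arm(
  motion={"offsets": [[0.0137, -0.0159, 0, -0.0446, 0], [0.0137, -0.0159, 0, -0.0891, 0], [0.0137, -0.0159, 0, -0.1337, 0], [0.0137, -0.0159, 0, -0.1783, 0], [0.0137, -0.0159, 0, -0.2228, 0], [0.0137, -0.0159, 0, -0.2674, 0], [0.0137, -0.0159, 0, -0.3119, 0], [0.0137, -0.0159, 0, -0.3565, 0], [0.0137, -0.0159, 0, -0.4011, 0], [0.0137, -0.0159, 0, -0.4138, 0], [0.0137, -0.0159, 0, -0.4138, 0]]},
)

```text
time: 15.15
ee_pos: [0.5445, -0.1952, 0.3013]
eef_rot: [-0.077, 0.997, 0.001, 0.0]
ft_force: [0.3, 0.3, -0.8]
width: 0.0006
grip_force: 0.0
```

```bash
python3 - <<'E'
from bench import r
from h import *
from scipy.spatial.transform import Rotation as R
s=r.read_state();m=R.from_quat(s["eef_rot"]).as_matrix();print(s["joint_positions"].round(2),m.round(2))
print((m.T@(np.array([.543,-.197,.085])-s["ee_pos"])).round(4))
V=np.load("pics/w6.npy",allow_pickle=True).item();A=np.load("pics/scene0.npy",allow_pickle=True).item()
for z in(.12,.16,.196): print(z,"crock near edge",onz(V,(325,140),z).round(3),[onz(A,p,z).round(3)[:2] for p in((215,160),(182,135),(182,179),(148,157))])
E
```

```text
[-0.33  0.23  0.72  1.53 -0.16  1.44  2.12] [[-0.99 -0.15  0.  ]
 [-0.15  0.99  0.  ]
 [-0.    0.   -1.  ]]
[ 0.002  -0.0018  0.2163]
0.12 crock near edge [ 0.629 -0.13   0.12 ] [array([ 0.626, -0.121]), array([ 0.704, -0.273]), array([ 0.75, -0.08]), array([ 0.838, -0.213])]
0.16 crock near edge [ 0.618 -0.131  0.16 ] [array([ 0.632, -0.088]), array([ 0.707, -0.234]), array([ 0.751, -0.048]), array([ 0.836, -0.176])]
0.196 crock near edge [ 0.607 -0.132  0.196] [array([ 0.637, -0.057]), array([ 0.71 , -0.199]), array([ 0.753, -0.019]), array([ 0.835, -0.142])]
```

Crock edge lies at x ≈ 0.62; the turned gripper reaches at most 0.59. Descend.

>>> jog_arm(
  motion={"offsets": [[0.002, -0.002, 0.02, 0, 0], [0.002, -0.002, 0.06, 0, 0], [0.002, -0.002, 0.1, 0, 0], [0.002, -0.002, 0.14, 0, 0], [0.002, -0.002, 0.17, 0, 0], [0.002, -0.002, 0.195, 0, 0], [0.002, -0.002, 0.21, 0, 0], [0.002, -0.002, 0.216, 0, 0], [0.002, -0.002, 0.216, 0, 0], [0.002, -0.002, 0.216, 0, 0]]},
)

```text
time: 16.15
ee_pos: [0.5436, -0.1994, 0.0864]
eef_rot: [-0.076, 0.997, -0.0, 0.001]
ft_force: [0.6, -0.1, 0.2]
width: 0.0007
grip_force: 0.0
```

>>> jog_arm(
  motion={"offsets": [[0, 0, 0, 0, 0], [0, 0, 0, 0, 0], [0, 0, 0, 0, 0], [0, 0, 0, 0, 0], [0, 0, 0, 0, 0], [0, 0, 0, 0, 0], [0, 0, 0, 0, 0], [0, 0, 0, 0, 0], [0, 0, 0, 0, 0], [0, 0, 0, 0, 0], [0, 0, 0, 0, 0], [0, 0, 0, 0, 0]]},
)

```text
time: 17.35
ee_pos: [0.5429, -0.1993, 0.0852]
eef_rot: [-0.076, 0.997, 0.0, 0.0]
ft_force: [-0.3, -0.1, -0.5]
width: 0.0002
grip_force: 0.0
```

```bash
python3 - <<'E'
from bench import r
import cv2,numpy as np
B=r.camera("side")["img"][150:290,170:350,::-1];A=r.camera("scene")["img"][80:220,160:340,::-1]
cv2.imwrite("pics/b7.png",cv2.resize(np.hstack([A,B]),None,fx=2.2,fy=3.5,interpolation=cv2.INTER_CUBIC))
E
```

```text
(no output)
```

View pics/b7.png

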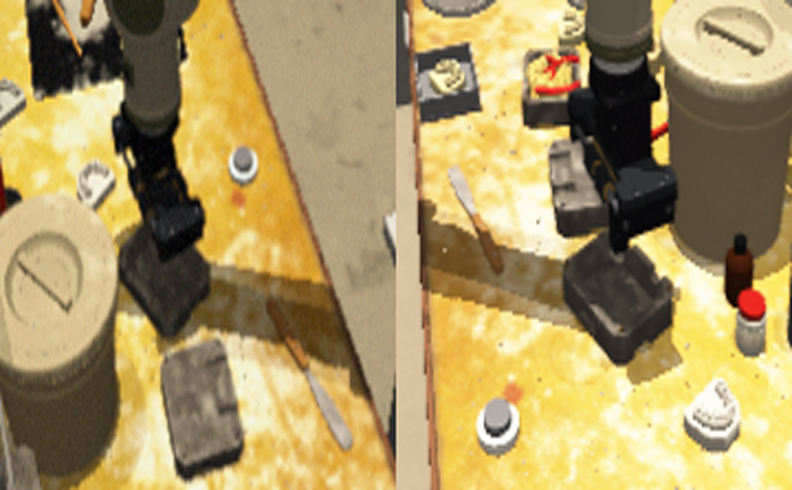

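The fingertips hang just over the empty half, the button is up again and nothing was moved. I hold one more second, then hand in.

>>> jog_arm(
  motion={"offsets": [[0, 0, 0, 0, 0], [0, 0, 0, 0, 0], [0, 0, 0, 0, 0], [0, 0, 0, 0, 0], [0, 0, 0, 0, 0], [0, 0, 0, 0, 0], [0, 0, 0, 0, 0], [0, 0, 0, 0, 0], [0, 0, 0, 0, 0], [0, 0, 0, 0, 0], [0, 0, 0, 0, 0], [0, 0, 0, 0, 0]]},
)

```text
time: 18.65
ee_pos: [0.5429, -0.1993, 0.0852]
eef_rot: [-0.076, 0.997, 0.0, 0.0]
ft_force: [-0.4, -0.4, -0.3]
width: 0.0007
grip_force: 0.0
```

```bash
python3 -c "
from bench import r
print(r.close_job())"
```

```text
the job is handed in; nothing more can be done
None
```

I pressed the button to its stop and let it go, pointed at the cast in the pan for 2.5 s, and handed the job in at 18.65 s still pointing at the open, empty flask half; the pictures show nothing else moved.

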